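# Lock the takings tin and hold the key over

## Task

Lock up the round steel takings tin: turn the closing ring on its rim clockwise by the upright tab, all the way to its stop at the bar-shaped locked mark, and only then take the key with the round bow from the key stand, push it fully home in the lock on top of the tin (its pins are sticky, so press firmly and wiggle it if it stops short) and turn it a quarter turn clockwise to its stop. The lock is sprung, so finish still gripping the key and holding it turned while I fit the seal; leave the square key in the stand and do not shove the other things about.

Things in the scene. Friction and masses are not known exactly. Their poses are not given: they have to be found in the camera images.
- takings_tin: Round steel takings tin, diameter 136 mm at its foot, 130 mm above, lid at 68.5 mm with a 70 mm rim; a lock boss 42 mm across rises at its centre to 79 mm. It is fixed to the worktop. Origin: centre of its underside; its z axis is up and is the axis of the ring and of the lock. It differs in place and yaw from run to run.
- locked_mark (a point): Locked mark: a raised bar, 22 x 6 mm and 4 mm high, lying radially on the lid; this point is its top centre, 44 mm from the tin's axis. A small round dot 52 mm from the axis marks the ring's open end.
- closing_ring (a joint): Captive closing ring (outer radius 76.5 mm, 48 to 64 mm above the worktop) turning about the tin's axis. Value in rad, grows clockwise seen from above; 0: open (tab at the dot), 1.1: its stop, the tab in line with the locked mark; starts between 0 and 0.35. It stays where it is left; about 1.5 N at the tab turns it.
- ring_tab (a point): Centre of the top of the ring's upright tab, 85 mm from the tin's axis, 104 mm above the worktop. The tab is 9 mm thick along the circle, 26 mm wide radially (72 to 98 mm from the axis) and stands 40 mm above the ring (64 to 104 mm over the worktop); pinch the 9 mm from above. The frame turns with the ring.
- lock_plug (a joint): Turn of the lock's brass plug about the tin's axis, in rad, clockwise seen from above; 0 at rest (slot along the tin's x axis), 1.5 at its stop. A spring turns it back to 0 when it is let go (about 0.07 N m at the stop).
- keyhole (a point): Centre of the mouth of the key slot in the plug's top face, on the tin's axis, 82 mm above the worktop. x: along the slot, z up; turns with the plug. Slot 15.2 x 6.2 mm, 33 mm deep, with a 2 mm chamfer at the mouth. Two sticky sprung pins stand 2.5 mm into it from its narrow ends, 12 and 20 mm below the mouth: passing them takes some 5 to 18 N.
- round_key: The tin's key: round bow. Steel, 60 g, 75 mm high, upright in the stand. Origin: centre of the blade's tip; z up to the bow; x along the blade's width, y its thickness. Blade 14 (x) x 5 (y) mm, 30 long, the last 7 mm narrowing to 7 x 3; shoulder 24 x 9 mm, 30 to 35 above the tip; neck 10 x 8 mm; bow a disc of diameter 30, 9 thick (y), centred 60 above the tip: grip it there. Fits either way round.
- round_key_shoulder (a point): Centre of the underside of the round key's shoulder, 30 mm above its tip. When the key is fully home this point meets the keyhole point: the shoulder rests on the plug's face.
- square_key: Another key, same in all but its bow, which is a 30 x 30 mm square plate 9 mm thick; it stands in the other slot of the stand and is to be left there. Origin as for the round key.
- key_stand: White plastic key stand, block 50 x 120 x 45 mm, fixed; origin at the centre of its underside, long side along its y. It has two slots 31 mm either side of its centre along y; each holds one key (which is in which varies), bow up, the shoulder resting on its top, blade width along the stand's x.
- fish_tin: Small flat tin, 63 x 105 x 25 mm, a bystander lying near the takings tin. Origin: centre of its underside.
- rice_roll_c: Wrapped rice roll, 54 x 154 x 50 mm, the far one of three at the left; a bystander. Origin: centre of its underside.
- chilli_jar: Jar with a screw lid, 58 mm in diameter, 86 mm high, a bystander beyond the key stand. Origin: centre of its underside.

How it is judged (in metres and radians):
On the way, in this order (a step that is already met when the one before it is completed fails the run):
1. the closing ring is turned to its stop at the locked mark, the keys still in the stand (value of joint closing_ring above 1 rad and distance of round_key from where it was at the start of the episode below 0.02 m), for 0.2 s.
2. the round key is fully home in the lock, its shoulder on the plug's face, the lock not yet turned (z of round_key_shoulder in the frame of keyhole below 0.004 m and distance between round_key_shoulder and keyhole below 0.005 m and angle between the z axis of round_key and the z axis of keyhole, either way round below 0.12 rad and value of joint closing_ring above 1 rad and value of joint lock_plug below 0.9 rad), for 0.1 s.
3. the key, fully home, is turned a quarter turn clockwise (z of round_key_shoulder in the frame of keyhole below 0.004 m and distance between round_key_shoulder and keyhole below 0.005 m and angle between the z axis of round_key and the z axis of keyhole, either way round below 0.12 rad and value of joint lock_plug above 1.3 rad), for 0.2 s.
At the end, for the whole second after the job is handed in: All through the last second: ring over 1.0 rad, lock over 1.3 rad, the round key home (shoulder within 4 mm of the plug face in depth, 5 mm in all, 0.12 rad of straight) and gripped by the fingers (over 2 N) (all of step 3 and value of joint closing_ring above 1 rad and contact force between the fingers and round_key above 2 N); the arm keeps its last pose, push and grip.
It fails at once if the square key is moved from its slot (distance of square_key from where it was at the start of the episode above 0.02 m).
It fails at once if the small flat tin is shoved away (distance of fish_tin from where it was at the start of the episode above 0.03 m).
It fails at once if the far rice roll is shoved away (distance of rice_roll_c from where it was at the start of the episode above 0.03 m).
It fails at once if the jar is shoved away (distance of chilli_jar from where it was at the start of the episode above 0.03 m).
It also fails if it takes over 72 s, if anything falls off the work surface, if the arm or the gripper's body presses on something with over 40 N, if the wrist force passes 120 N, or if a joint passes its speed limit or range.

## Robot

A 7-joint arm with a two-finger parallel gripper is mounted at the origin on a cart in front of the work surface, level with it; the furniture and walls round the work are solid. World frame = base frame: x ahead of the robot, y to its left, z up, the work surface at z = 0. Lengths are in mm, angles in rad, forces in N, time in s.
With the tool pointing down it reaches from about 425 to 950 mm from the base axis. Payload 16.7 kg.
Tool frame: the origin (TCP) lies between the finger pads; the fingertips stand 8 mm ahead of it and the grasp point (between the pads) lies 11 mm behind it; z points along the fingers, y is the line along which they close (so a half turn about z gives the same grasp; the last joint's range is limited). The gripper opens to 94 mm and grips with 3 to 60 N. Pads are 16 mm wide; open, the fingers measure 119 mm over their backs; the gripper's body (75 mm by 177 mm) begins 78 mm behind the grasp point.
Start: joints at [-1.425, 0.426, 0.074, 1.606, -0.034, 1.111, -0.067], TCP at [196.771, 645.644, 213.467] pointing down, gripper open.
Joint ranges: [-2.85, 2.85], [-0.5, 2.14], [-1.23, 1.37], [0.21, 2.46], [-1.02, 4.16], [0.16, 2.05], [-2.73, 2.73]. Speed limits (rad/s): [1.89, 1.89, 2.39, 2.39, 3.01, 3.01, 3.01].

## Interface

Orientations are given as [roll, pitch, yaw] about the fixed x, y, z axes, in that order (R = Rz(yaw) Ry(pitch) Rx(roll)).
In Python, from cell import arm, vision, order, nets gives the robot as it stands. The module is installed in compiled form; this text tells all that it offers.
- The arm moves only by the tool arm_command, never from a script. Its argument "deltas" is a list of rows, each a list of 7 numbers: the turn, a rotation vector about the world's x, y, z in rad, then the shift along the world's x, y, z in m, then the closure, from -1 (fully open) to 1 (shut). In form: [[ax, ay, az, dx, dy, dz, fingers], ...]. A call has 1 to 12 rows; each row is the pose to reach, as a shift and turn from the pose commanded when the call began; what a row does not reach only later rows make up. A row lasts 1/12 s, in which the tool goes at most 41.7 mm and 7.16 degrees, less where a joint would pass 70% of its speed; a pose out of reach is approached as far as the arm can. A call with a gripper value outside its range is refused whole. The fingers move at their own pace and stop on an object; "newtons" is the grip in N (left out, the last holds). Time passes only in rows, so rows that repeat a pose let the fingers close. It gives the time, the measured TCP pose, the force, the opening and the grip force at its end, in the units of the state.
- arm.get_state(): the state, without advancing time (a new reading comes with each control period).
- vision.get_image(name): name is "scene" or "top" or "wrist"; returns a dict with "frame" (400x640x3 uint8, blue, green, red), "depth" (400x640 float32, mm along the optical axis (not along the pixel's ray), 0 where there is no reading), "intrinsics" (3x3 intrinsics, pixels), "xyz" and "attitude" of the camera in the world. Camera axes: x right, y down, z forward; pixel columns grow to the right and rows downward; lengths in mm; the calibration is good to about 2 mm. A picture is of the moment at which its call begins.
- order.close_job(): hands the job in; it is judged then, once.
Trained networks look in the newest picture that a camera, given by its name, has taken for a name from the list of things; names that differ only in an ending like _2 or _b are one class to them, and where a whole thing is asked for, a point or a joint stands for the part that bears it (a point fixed in the world has none). Each returns a list of dicts, best first, with "score" (0 to 1); they miss things now and then, are a little off and sometimes report something else, mostly with a low value. They report only what shows in the picture. A call takes as long as a camera call.
- nets.silhouettes(thing, camera): "region" (400x640 bool, what is visible of it) and "at" ([row, column] in pixels, amid what is visible of it).
The state is a dict: "time": time; "qpos": joint angles; "dq": joint speeds; "joint_efforts": joint torques, N m; "tcp_pos": TCP position; "tool_rot": TCP orientation; "wrist_force": force on the tool from outside, world axes, zero at the start; "ft_torque": the same for the moment, N m; "grip_width": finger opening in mm; "grip_force": force on a finger pad.
Only numpy, scipy, OpenCV 4.12 (cv2) and the standard library are available. Lean on these libraries where they do the work, as an engineer would, in place of code of your own. Each camera call takes 0.05 s, during which the arm holds its last target. There are 200 camera calls.

## Working session

There is one attempt and no reset: what is moved stays moved. The work goes in short steps, Python scripts to look and compute and a tool call to move; the robot and the scene stay as the last step left them, time stands still between calls to the robot, and variables do not carry over. Pictures are saved under pics/ and viewed, at most 10 in all, crops included, and the job is handed in when it is done.

Besides the shell and the picture viewer there is one more tool, called after "Call:" by a JSON object that holds its "api" and its "payload". arm_command: Moves the arm, as the interface text tells. Its arguments: {"type":"object","properties":{"deltas":{"type":"array"},"newtons":{"type":"number"}},"required":["deltas"]}

```bash
mkdir -p pics; cat > h.py <<'E'
import numpy as np, cv2
from scipy.spatial.transform import Rotation as R
from cell import arm, vision, order, nets
def cloud(im):
    K=np.array(im["intrinsics"]); d=im["depth"]
    v,u=np.mgrid[:400,:640]
    p=np.stack([(u-K[0,2])/K[0,0]*d,(v-K[1,2])/K[1,1]*d,d],-1)
    a=np.array(im["attitude"]); M=a if a.shape==(3,3) else R.from_euler('xyz',a).as_matrix()
    P=p@M.T+np.array(im["xyz"]); P[d<=0]=np.nan
    return P
E
python3 - <<'E'
from h import *
for c in("top","scene"):
    im=vision.get_image(c); cv2.imwrite(f"pics/{c}0.png",im["frame"]); P=cloud(im)
    print(c,im["xyz"],im["attitude"])
    for t in["takings_tin","locked_mark","ring_tab","round_key","square_key","key_stand","keyhole","fish_tin","chilli_jar","rice_roll_c"]:
        for r in nets.silhouettes(t,c)[:2]:
            q=P[r["region"]]; q=q[~np.isnan(q[:,0])]
            print(t,round(r["score"],2),np.round(r["at"]),r["region"].sum(),np.round(np.median(q,0)) if len(q) else None,np.round(np.percentile(q,2,axis=0)) if len(q) else None,np.round(np.percentile(q,98,axis=0)) if len(q) else None)
print(arm.get_state())
E
```

```text
top [ 417.63989617  123.23182864 1227.85441097] [-3.04096296 -0.01409313 -1.58455386]
takings_tin 0.62 [175. 400.] 2591 [ 590. -104.   68.] [ 517. -176.   57.] [661. -39.  84.]
locked_mark 0.62 [176. 403.] 2577 [ 588. -103.   69.] [ 515. -174.   59.] [661. -38.  84.]
ring_tab 0.61 [198. 390.] 688 [574. -93.  64.] [ 501. -179.   56.] [665. -34. 104.]
ring_tab 0.53 [199. 218.] 873 [531. 393.  41.] [508. 323.  12.] [556. 470.  51.]
round_key 0.53 [161. 280.] 57 [630. 229.  84.] [619. 224.  49.] [645. 237.  92.]
key_stand 0.66 [169. 288.] 752 [619. 200.  45.] [591. 142.  12.] [655. 257.  50.]
keyhole 0.53 [172. 404.] 78 [ 593. -109.   81.] [ 580. -119.   52.] [604. -96.  85.]
keyhole 0.29 [172. 400.] 2545 [ 588. -103.   69.] [ 515. -174.   60.] [659. -39.  84.]
fish_tin 0.87 [244. 347.] 812 [408.  47.  22.] [376.  -2.  17.] [438.  96.  27.]
chilli_jar 0.71 [142. 242.] 516 [683. 326.  85.] [662. 301.   8.] [715. 354.  91.]
rice_roll_c 0.73 [201. 221.] 910 [531. 392.  40.] [508. 323.  -0.] [557. 472.  51.]
scene [283.30448519 762.20666376 600.94114754] [-2.17813677 -0.01069515 -2.76572357]
[... 836 characters left out ...]
ime': 1.1, 'qpos': array([-1.42450522,  0.4261222 ,  0.07387062,  1.60600905, -0.03411969,
        1.11081671, -0.0670825 ]), 'dq': array([ 0.00027371,  0.00113717, -0.0018134 , -0.00069952,  0.00046648,
       -0.00094465,  0.00032499]), 'joint_efforts': array([-4.32117586e-04, -9.35568810e+01,  3.66149180e+00, -4.54531288e+01,
       -4.93567530e-02,  1.35397929e-02,  8.10994356e-05]), 'tcp_pos': array([196.7403444 , 645.63864465, 213.44708807]), 'tool_rot': array([-3.14149125e+00, -5.31559318e-05,  2.84577896e+00]), 'wrist_force': array([ 0.71961796,  0.1064412 , -0.19386273]), 'ft_torque': array([ 0.02083255, -0.0517979 ,  0.03822522]), 'grip_force': 0.0, 'grip_width': 94.09891337832565}
```

View crops.

```bash
python3 - <<'E'
import cv2,numpy as np
a=cv2.imread("pics/top0.png")[120:270,220:470]; b=cv2.imread("pics/scene0.png")[120:310,170:430]
a=cv2.resize(a,None,fx=2.8,fy=2.8,interpolation=2);cv2.imwrite("pics/a.png",a)
b=cv2.resize(b,None,fx=2.8,fy=2.8,interpolation=2);cv2.imwrite("pics/b.png",b)
from h import *
im=vision.get_image("top");P=cloud(im)
# high points near tin = tab
m=(np.abs(P[...,0]-588)<110)&(np.abs(P[...,1]+105)<110)
q=P[m&(P[...,2]>92)];print("tab",np.round(q[:30]))
q=P[m&(P[...,2]>55)&(P[...,2]<90)];c,r=cv2.minEnclosingCircle(q[:,:2].astype(np.float32));print("ring",c,r)
q=P[(P[...,2]>75)&(P[...,2]<90)&m];print("boss",len(q),q.mean(0),cv2.minEnclosingCircle(q[:,:2].astype(np.float32)))
for t in((630,229),(612,172)):
    q=P[(np.hypot(P[...,0]-t[0],P[...,1]-t[1])<25)&(P[...,2]>65)];print("key",len(q),q.mean(0) if len(q) else 0,cv2.minAreaRect(q[:,:2].astype(np.float32)) if len(q) else 0)
r=nets.silhouettes("key_stand","top")[0]["region"];q=P[r];q=q[(q[:,2]>38)&(q[:,2]<55)];print("stand",cv2.minAreaRect(q[:,:2].astype(np.float32)))
E
```

```text
tab [[521. -94.  92.]
 [519. -94. 107.]
 [520. -97. 102.]
 [519. -98. 108.]
 [518. -93.  98.]
 [517. -94. 105.]
 [517. -97. 102.]
 [517. -99. 104.]
 [515. -92. 102.]
 [515. -94. 101.]
 [515. -97. 102.]
 [514. -99. 103.]
 [512. -91. 103.]
 [512. -94. 104.]
 [512. -97. 103.]
 [512. -98. 107.]
 [509. -91. 104.]
 [509. -93. 106.]
 [509. -96. 104.]
 [509. -99. 103.]
 [507. -91. 103.]
 [507. -94. 104.]
 [507. -96. 105.]
 [507. -99. 105.]
 [504. -91. 103.]
 [504. -93. 105.]
 [504. -96. 104.]
 [504. -99. 105.]
 [502. -91. 105.]
 [501. -93. 106.]]
ring (581.3440551757812, -107.62443542480469) 87.52459716796875
boss 209 [ 587.74061614 -105.2673597    80.04255216] ((574.2535400390625, -104.44725799560547), 79.99860382080078)
key 47 [630.94058297 230.17762267  84.32523226] ((631.9730224609375, 230.71343994140625), (9.416614532470703, 27.95412826538086), 75.57264709472656)
key 50 [616.23086807 170.14135872  86.94579045] ((617.2340698242188, 170.33360290527344), (8.799301147460938, 29.079198837280273), 76.04314422607422)
stand ((624.8817749023438, 200.63128662109375), (120.0086669921875, 50.402549743652344), 76.7032470703125)
```

View pics/a.png

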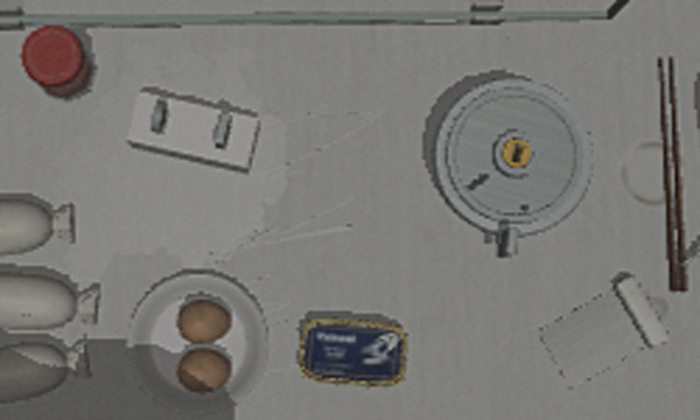

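View pics/b.png

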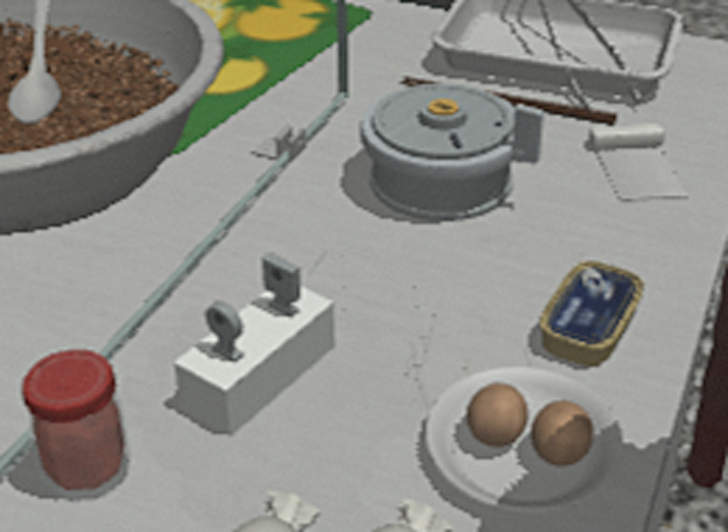

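The round key is the one nearest the jar, at about (631, 230). The ring tab is at crop (507,240), the bar mark at (478,182) and the dot at (525,208), so clockwise moves the tab towards +y. I'll move over the tin for a close look.

Call:
{"api": "arm_command", "payload": {"deltas": [[0, 0, 0.05, 0.3, -0.35, 0.1, -1], [0, 0, 0.1, 0.3, -0.35, 0.1, -1], [0, 0, 0.1, 0.3, -0.35, 0.1, -1], [0, 0, 0.1, 0.3, -0.35, 0.1, -1], [0, 0, 0.1, 0.3, -0.35, 0.1, -1], [0, 0, 0.1, 0.3, -0.35, 0.1, -1], [0, 0, 0.1, 0.3, -0.35, 0.1, -1], [0, 0, 0.1, 0.3, -0.35, 0.1, -1], [0, 0, 0.1, 0.3, -0.35, 0.1, -1], [0, 0, 0.1, 0.3, -0.35, 0.1, -1], [0, 0, 0.1, 0.3, -0.35, 0.1, -1], [0, 0, 0.1, 0.3, -0.35, 0.1, -1]]}}

```text
time: 2.2
tcp_pos: [500.7, 290.2, 315.2]
tool_rot: [3.141, 0.003, 2.939]
wrist_force: [-0.7, 0.2, 0.7]
grip_width: 94.3
grip_force: 0.0
```

Call:
{"api": "arm_command", "payload": {"deltas": [[0, 0, 0, 0.04, -0.4, 0.0, -0.3], [0, 0, 0, 0.04, -0.4, 0.0, -0.3], [0, 0, 0, 0.04, -0.4, 0.0, -0.3], [0, 0, 0, 0.04, -0.4, 0.0, -0.3], [0, 0, 0, 0.04, -0.4, 0.0, -0.3], [0, 0, 0, 0.04, -0.4, 0.0, -0.3], [0, 0, 0, 0.04, -0.4, 0.0, -0.3], [0, 0, 0, 0.04, -0.4, 0.0, -0.3], [0, 0, 0, 0.04, -0.4, 0.0, -0.3], [0, 0, 0, 0.04, -0.4, 0.0, -0.3], [0, 0, 0, 0.04, -0.4, 0.0, -0.3], [0, 0, 0, 0.04, -0.4, 0.0, -0.3]]}}

```text
time: 3.2
tcp_pos: [536.6, -105.8, 313.5]
tool_rot: [-3.141, 0.0, 2.943]
wrist_force: [0.3, 0.7, 0.0]
grip_width: 61.0
grip_force: 0.0
```

```bash
python3 - <<'E'
from h import *
im=vision.get_image("wrist");cv2.imwrite("pics/w1.png",im["frame"]);P=cloud(im);np.save("w1.npy",P)
print(im["xyz"],im["attitude"],im["intrinsics"][0][0])
for t in["locked_mark","ring_tab","keyhole","takings_tin"]:
    for r in nets.silhouettes(t,"wrist")[:2]:
        q=P[r["region"]];q=q[~np.isnan(q[:,0])];print(t,r["score"],np.round(r["at"]),len(q),np.median(q,0))
E
```

```text
[461.04647987 -90.42360739 484.69061155] [2.87023437e+00 1.78804861e-04 1.37150783e+00] 294.97934823791115
locked_mark 0.65 [203. 323.] 7936 [ 583.6172067  -104.48017525   68.81377584]
ring_tab 0.57 [162. 319.] 2271 [565.09586176 -98.48986795  64.23427829]
keyhole 0.63 [211. 324.] 287 [ 592.05811637 -106.96376635   81.84868581]
takings_tin 0.69 [207. 324.] 7869 [ 583.17862575 -104.91557914   68.83081209]
```

View pics/w1.png

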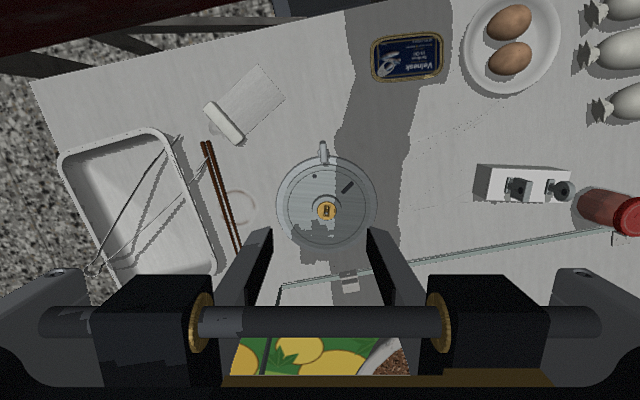

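The wrist view shows the keyhole at (326,211), the tab at (323,148), the bar mark at (347,187) and the dot at (314,176). Next I'll fit these exactly.

```bash
python3 - <<'E'
from h import *
P=np.load("w1.npy");f=cv2.imread("pics/w1.png").astype(int)
D=np.hypot(P[...,0]-590,P[...,1]+106)
def circ(q):
    A=np.c_[2*q[:,:2],np.ones(len(q))];s=np.linalg.lstsq(A,(q[:,:2]**2).sum(1),rcond=None)[0];return s[:2],np.sqrt(s[2]+s[0]**2+s[1]**2)
m=(D<30)&(P[...,2]>76);q=P[m];print("boss",len(q),(q[:,:2].min(0)+q[:,:2].max(0))/2,q[:,:2].mean(0),np.ptp(q[:,:2],axis=0))
# brass: r>>b
b=(f[...,2]-f[...,0]>50)&(D<30);q=P[b];q=q[~np.isnan(q[:,0])];print("brass",len(q),(q[:,:2].min(0)+q[:,:2].max(0))/2,cv2.minEnclosingCircle(q[:,:2].astype(np.float32)),np.median(q[:,2]))
# ring outer edge points
m=(D<85)&(P[...,2]>52)&(P[...,2]<75);h=cv2.convexHull(P[m][:,:2].astype(np.float32))[:,0]
dd=np.hypot(*(h-[590,-106]).T);h=h[(dd<79)];c,r=circ(h);print("ring",c,r,len(h))
m=(D>60)&(D<105)&(P[...,2]>97);q=P[m];q=q[q[:,2]<112];print("tab",len(q),q.mean(0),cv2.minAreaRect(q[:,:2].astype(np.float32)))
g=f.sum(-1)
for n,(u,v) in dict(mark=(347,187),dot=(314,176),slot=(326,211)).items():
    w=7; s=g[v-w:v+w+1,u-w:u+w+1];k=(s<(150 if n!="slot" else 130)); pp=P[v-w:v+w+1,u-w:u+w+1][k];pp=pp[~np.isnan(pp[:,0])]
    if len(pp)<2: print(n,s.min(),s.tolist());continue
    mu=pp[:,:2].mean(0);_,_,V=np.linalg.svd(pp[:,:2]-mu);print(n,s.min(),len(pp),mu,np.median(pp[:,2]),np.degrees(np.arctan2(V[0,1],V[0,0])))
o=cv2.resize(f[140:260,260:390].astype(np.uint8),None,fx=5,fy=5,interpolation=cv2.INTER_CUBIC);cv2.imwrite("pics/w1c.png",o)
E
```

```text
boss 611 [ 591.29743038 -106.44414564] [ 590.19236795 -106.4781506 ] [41.92711098 41.56000451]
brass 224 [ 590.78791701 -106.57890094] ((590.63916015625, -106.37449645996094), 13.464570999145508) 82.1122517749375
ring [ 590.62475666 -106.38268599] 75.82878521851276 45
tab 134 [506.32475191 -94.76291691 103.39437403] ((506.9912109375, -94.90570831298828), (7.781871795654297, 25.75358009338379), 78.81501770019531)
mark 82 54 [564.91016956 -70.80085444] 72.3106136969937 -55.161485538094325
dot 146 [[376, 474, 462, 456, 455, 448, 446, 445, 444, 447, 441, 443, 426, 419, 412], [465, 459, 461, 461, 463, 463, 465, 456, 433, 434, 420, 413, 373, 339, 335], [434, 426, 434, 437, 437, 418, 425, 394, 320, 327, 286, 284, 415, 457, 459], [433, 438, 431, 407, 394, 299, 315, 275, 410, 448, 449, 444, 445, 438, 442], [445, 430, 406, 334, 333, 363, 433, 425, 430, 444, 436, 434, 434, 428, 426], [411, 343, 361, 466, 462, 429, 219, 219, 289, 434, 457, 443, 438, 439, 434], [363, 461, 455, 462, 447, 307, 156, 175, 153, 244, 472, 445, 444, 447, 447], [447, 438, 436, 442, 432, 276, 153, 170, 146, 236, 461, 443, 441, 444, 444], [440, 439, 438, 437, 448, 421, 187, 220, 218, 328, 450, 436, 433, 428, 427], [441, 439, 441, 437, 453, 442, 366, 398, 384, 452, 441, 429, 431, 431, 430], [431, 436, 434, 433, 444, 448, 448, 449, 456, 451, 438, 442, 435, 437, 443], [439, 432, 434, 432, 435, 433, 430, 433, 430, 433, 430, 432, 428, 434, 433], [436, 441, 438, 436, 439, 445, 443, 440, 443, 439, 437, 437, 430, 434, 427], [415, 425, 423, 427, 427, 425, 432, 429, 425, 435, 430, 436, 437, 438, 438], [416, 416, 413, 423, 410, 417, 412, 418, 416, 421, 423, 418, 422, 422, 425]]
slot 76 12 [ 594.6777188 -106.8822831] 63.957135023880966 -92.30288136511376
```

View pics/w1c.png

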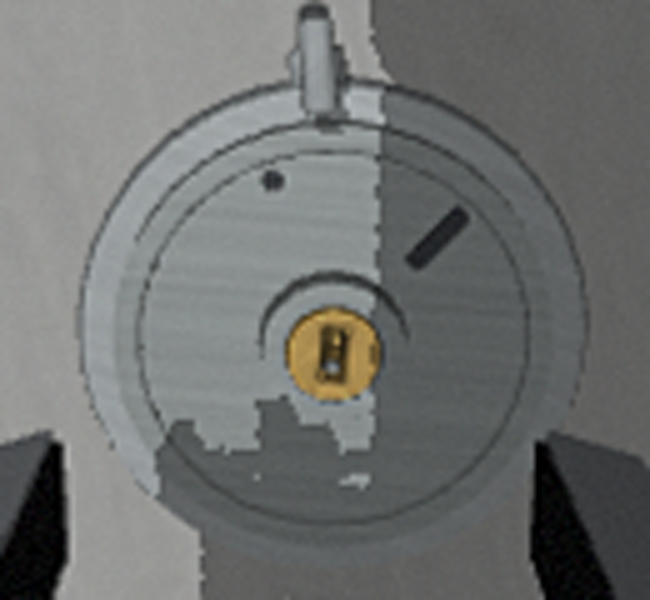

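Call:
{"api": "arm_command", "payload": {"deltas": [[0, 0, 0.063, -0.0296, 0.011, -0.04, -0.3], [0, 0, 0.063, -0.0296, 0.011, -0.08, -0.3], [0, 0, 0.063, -0.0296, 0.011, -0.12, -0.3], [0, 0, 0.063, -0.0296, 0.011, -0.16, -0.3], [0, 0, 0.063, -0.0296, 0.011, -0.19, -0.3], [0, 0, 0.063, -0.0296, 0.011, -0.21, -0.3], [0, 0, 0.063, -0.0296, 0.011, -0.225, -0.3], [0, 0, 0.063, -0.0296, 0.011, -0.23, -0.3], [0, 0, 0.063, -0.0296, 0.011, -0.23, -0.3], [0, 0, 0.063, -0.0296, 0.011, -0.23, -0.3]]}}

```text
time: 4.28
tcp_pos: [507.6, -93.0, 84.1]
tool_rot: [3.142, 0.0, 3.009]
wrist_force: [0.0, -0.3, -0.2]
grip_width: 61.3
grip_force: 0.0
```

Call:
{"api": "arm_command", "payload": {"deltas": [[0, 0, 0, 0, 0, 0, 1], [0, 0, 0, 0, 0, 0, 1], [0, 0, 0, 0, 0, 0, 1], [0, 0, 0, 0, 0, 0, 1], [0, 0, 0, 0, 0, 0, 1], [0, 0, 0, 0, 0, 0, 1]], "newtons": 10}}

```text
time: 4.78
tcp_pos: [507.3, -93.3, 83.7]
tool_rot: [3.141, 0.0, 3.009]
wrist_force: [-0.6, 0.1, -0.2]
grip_width: 24.3
grip_force: 0.0
```

```bash
python3 - <<'E'
import numpy as np
from cell import arm
s=arm.get_state();print(s["tcp_pos"],s["tool_rot"],s["wrist_force"],s["qpos"])
c=np.array([590.6,-106.4]);v=s["tcp_pos"][:2]-c;print(np.hypot(*v),np.degrees(np.arctan2(v[1],v[0])))
for d in range(4,53,4):
    t=-np.radians(d);w=np.array([[np.cos(t),-np.sin(t)],[np.sin(t),np.cos(t)]])@v-v;print(d,round(t,3),np.round(w/1000,4))
E
```

```text
[507.26540083 -93.32453242  83.66246456] [3.14149774e+00 2.89210425e-04 3.00873859e+00] [-0.59270172  0.08652378 -0.23211068] [-0.3459402   0.36584689  0.48759598  2.09820699 -0.25336498  0.73284734
  1.74189067]
84.35415384834782 171.0828092859812
4 -0.07 [0.0011 0.0058]
8 -0.14 [0.0026 0.0115]
12 -0.209 [0.0045 0.017 ]
16 -0.279 [0.0068 0.0225]
20 -0.349 [0.0095 0.0277]
24 -0.419 [0.0125 0.0328]
28 -0.489 [0.0159 0.0376]
32 -0.559 [0.0196 0.0422]
36 -0.628 [0.0236 0.0465]
40 -0.698 [0.0279 0.0505]
44 -0.768 [0.0325 0.0542]
48 -0.838 [0.0373 0.0576]
52 -0.908 [0.0423 0.0606]
```

Call:
{"api": "arm_command", "payload": {"deltas": [[0, 0, 0, 0, 0, 0, 1], [0, 0, 0, 0, 0, 0, 1], [0, 0, 0, 0, 0, 0, 1], [0, 0, 0, 0, 0, 0, 1], [0, 0, 0, 0, 0, 0, 1], [0, 0, -0.07, 0.0011, 0.0058, 0, 1], [0, 0, -0.14, 0.0026, 0.0115, 0, 1], [0, 0, -0.14, 0.0026, 0.0115, 0, 1]], "newtons": 15}}

```text
time: 5.45
tcp_pos: [510.0, -81.3, 83.4]
tool_rot: [-3.142, -0.0, 2.866]
wrist_force: [-0.8, -0.8, 3.4]
grip_width: 9.2
grip_force: 15.1
```

```bash
python3 - <<'E'
import numpy as np
from cell import arm
s=arm.get_state();print(s["tcp_pos"],s["tool_rot"],s["wrist_force"],s["qpos"],s["grip_width"],s["grip_force"])
E
```

```text
[509.95788814 -81.27734618  83.44664089] [-3.14151233e+00 -1.18325512e-04  2.86564701e+00] [-0.76354224 -0.82231667  3.35495971] [-0.39554917  0.37280149  0.52048128  2.09806482 -0.27331275  0.73532613
  1.59464298] 9.248857156576792 15.068452656269073
```

Call:
{"api": "arm_command", "payload": {"deltas": [[0, 0, -0.07, 0.0019, 0.0055, 0, 1], [0, 0, -0.14, 0.0042, 0.011, 0, 1], [0, 0, -0.21, 0.0069, 0.0162, 0, 1], [0, 0, -0.279, 0.0099, 0.0213, 0, 1], [0, 0, -0.349, 0.0133, 0.0261, 0, 1], [0, 0, -0.419, 0.017, 0.0307, 0, 1], [0, 0, -0.488, 0.021, 0.035, 0, 1], [0, 0, -0.558, 0.0253, 0.039, 0, 1], [0, 0, -0.628, 0.0299, 0.0427, 0, 1], [0, 0, -0.68, 0.0333, 0.0452, 0, 1], [0, 0, -0.69, 0.034, 0.0458, 0, 1], [0, 0, -0.69, 0.034, 0.0458, 0, 1]]}}

```text
time: 6.45
tcp_pos: [541.7, -37.9, 83.2]
tool_rot: [-3.137, -0.001, 2.179]
wrist_force: [-14.1, -9.1, 14.3]
grip_width: 8.8
grip_force: 15.0
```

```bash
python3 - <<'E'
import numpy as np
from cell import arm
s=arm.get_state();v=s["tcp_pos"][:2]-[590.6,-106.4];print(np.hypot(*v),np.degrees(np.arctan2(v[1],v[0])),s["wrist_force"],s["ft_torque"],s["qpos"],s["grip_force"])
E
```

```text
84.19243677877738 125.53809375676222 [-14.13684288  -9.12744765  14.27820064] [-2.15085142  3.16214079  0.10730295] [-0.58896913  0.45391637  0.68117584  2.04358772 -0.40065086  0.78103406
  0.94261111] 15.01409612596035
```

Call:
{"api": "arm_command", "payload": {"deltas": [[0, 0, 0, 0, 0, 0, -0.3], [0, 0, 0, 0, 0, 0, -0.3], [0, 0, 0, 0, 0, 0, -0.3], [0, 0, 0, 0, 0, 0, -0.3], [0, 0, 0, 0, 0, 0.03, -0.3], [0, 0, 0, 0, 0, 0.07, -0.3], [0, 0, 0, 0, 0, 0.11, -0.3], [0, 0, 0.12, 0, 0, 0.15, -0.3], [0, 0, 0.24, 0, 0, 0.19, -0.3], [0, 0, 0.36, 0, 0, 0.2, -0.3], [0, 0, 0.48, 0, 0, 0.2, -0.3], [0, 0, 0.48, 0, 0, 0.2, -0.3]]}}

```text
time: 7.45
tcp_pos: [544.2, -35.8, 284.5]
tool_rot: [3.14, 0.001, 2.666]
wrist_force: [-0.8, -0.0, -0.5]
grip_width: 61.1
grip_force: 0.0
```

```bash
cat >> h.py <<'E'
def plane(im,z,mask):
    K=np.array(im["intrinsics"]);M=R.from_euler('xyz',im["attitude"]).as_matrix()
    v,u=np.nonzero(mask);r=np.c_[(u-K[0,2])/K[0,0],(v-K[1,2])/K[1,1],np.ones(len(u))]@M.T
    o=np.array(im["xyz"]);return (o+r*((z-o[2])/r[:,2])[:,None])[:,:2]
def rect(im,c,z,half,s):
    "top-down rectified picture: col = x, row = y, s px/mm"
    K=np.array(im["intrinsics"]);M=R.from_euler('xyz',im["attitude"]).as_matrix();n=int(2*half*s)
    j,i=np.mgrid[:n,:n];X=np.stack([c[0]-half+i/s,c[1]-half+j/s,np.full(i.shape,float(z))],-1)
    p=(X-np.array(im["xyz"]))@M;u=p[...,0]/p[...,2]*K[0,0]+K[0,2];v=p[...,1]/p[...,2]*K[1,1]+K[1,2]
    return cv2.remap(im["frame"],u.astype(np.float32),v.astype(np.float32),cv2.INTER_CUBIC)
E
python3 - <<'E'
from h import *
print(arm.get_state()["tcp_pos"],arm.get_state()["tool_rot"])
im=vision.get_image("wrist");P=cloud(im);f=im["frame"].astype(int)
D=np.hypot(P[...,0]-590.6,P[...,1]+106.4)
m=(D>60)&(D<105)&(P[...,2]>97)&(P[...,2]<112);q=P[m];
if len(q): t=q.mean(0);print("tab",len(q),t,np.degrees(np.arctan2(t[1]+106.4,t[0]-590.6)))
r=rect(im,(590.6,-106.4),82,15,16);cv2.imwrite("pics/slot.png",r)
b=((r[...,2].astype(int)-r[...,0])>60).astype(np.uint8)
k=cv2.morphologyEx(b,cv2.MORPH_OPEN,np.ones((5,5)));cs,_=cv2.findContours(k,cv2.RETR_EXTERNAL,2);c=max(cs,key=cv2.contourArea);(x,y),rad=cv2.minEnclosingCircle(c);print("plug",590.6-15+x/16,-106.4-15+y/16,rad/16)
g=r.astype(int).sum(-1);yy,xx=np.mgrid[:480,:480];hole=((r[...,2]<110)&(np.hypot(xx-x,yy-y)<150)).astype(np.uint8)
cs,_=cv2.findContours(hole,0,2);c=max(cs,key=cv2.contourArea);print(cv2.contourArea(c)/256,[ (round(a[0]/16,1),round(a[1]/16,1)) if isinstance(a,tuple) else a for a in cv2.minAreaRect(c)])
E
```

```text
[544.22363563 -35.75542641 284.52059656] [3.13962990e+00 1.32884339e-03 2.66639238e+00]
tab 154 [541.38490951 -36.68326454 103.32892019] 125.21939056044783
plug 590.5315595626831 -106.28973999023438 13.765890121459961
128.81640625 [(15.1, 14.9), (8.4, 17.4), 73.7279052734375]
```

View pics/slot.png

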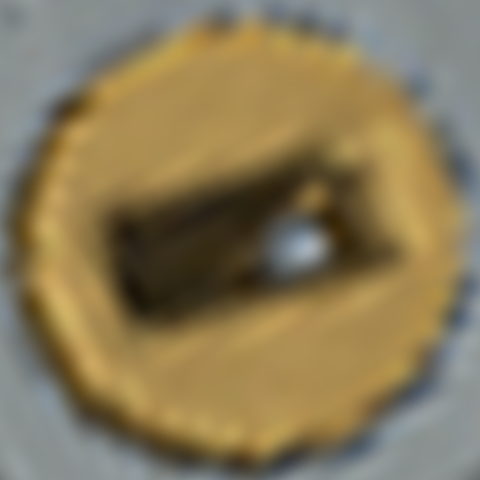

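The tab now sits in line with the bar (125.2° against 125.8°), so the ring is locked. In the rectified view the slot runs at about -17° in the world, centred on about (590.5, -106.3). Next is the round key.

Call:
{"api": "arm_command", "payload": {"deltas": [[0, 0, 0.1, 0.03, 0.035, 0, 0.15], [0, 0, 0.2, 0.05, 0.075, 0, 0.15], [0, 0, 0.243, 0.088, 0.11, 0, 0.15], [0, 0, 0.243, 0.088, 0.15, 0, 0.15], [0, 0, 0.243, 0.088, 0.19, 0, 0.15], [0, 0, 0.243, 0.088, 0.23, -0.02, 0.15], [0, 0, 0.243, 0.088, 0.267, -0.05, 0.15], [0, 0, 0.243, 0.088, 0.267, -0.085, 0.15], [0, 0, 0.243, 0.088, 0.267, -0.1, 0.15], [0, 0, 0.243, 0.088, 0.267, -0.1, 0.15], [0, 0, 0.243, 0.088, 0.267, -0.1, 0.15]]}}

```text
time: 8.42
tcp_pos: [631.2, 230.2, 182.4]
tool_rot: [-3.139, -0.002, 2.899]
wrist_force: [0.1, -0.4, 0.6]
grip_width: 40.0
grip_force: 0.0
```

```bash
python3 - <<'E'
from h import *
s=arm.get_state();print(s["tcp_pos"],s["tool_rot"],s["qpos"][6],s["grip_width"])
im=vision.get_image("wrist");cv2.imwrite("pics/k.png",im["frame"]);P=cloud(im)
for t in((632,230.7),(617.5,170.4)):
    q=P[(np.hypot(P[...,0]-t[0],P[...,1]-t[1])<24)&(P[...,2]>62)&(P[...,2]<95)];q=q[np.abs((q[:,0]-t[0])*.23+(q[:,1]-t[1])*.973)<10]
    print("key",len(q),q.mean(0),q[:,2].max(),cv2.minAreaRect(q[:,:2].astype(np.float32)))
q=P[(np.hypot(P[...,0]-625,P[...,1]-200)<70)&(P[...,2]>41)&(P[...,2]<49)];print(cv2.minAreaRect(q[:,:2].astype(np.float32)))
E
```

```text
[631.23842729 230.22686829 182.39751135] [-3.13889309e+00 -1.66178093e-03  2.89850114e+00] 1.1341959568560047 40.00255102128643
key 281 [627.97569375 232.36807105  86.51835331] 91.60982528022168 ((629.8853759765625, 231.63870239257812), (8.66845417022705, 27.860794067382812), 76.13689422607422)
key 502 [614.59486253 173.61058756  84.19444228] 92.23935849471962 ((615.975830078125, 171.8821258544922), (9.192428588867188, 29.91643524169922), 76.55011749267578)
((623.4732666015625, 201.57127380371094), (120.11231994628906, 50.616172790527344), 76.27533721923828)
```

View pics/k.png

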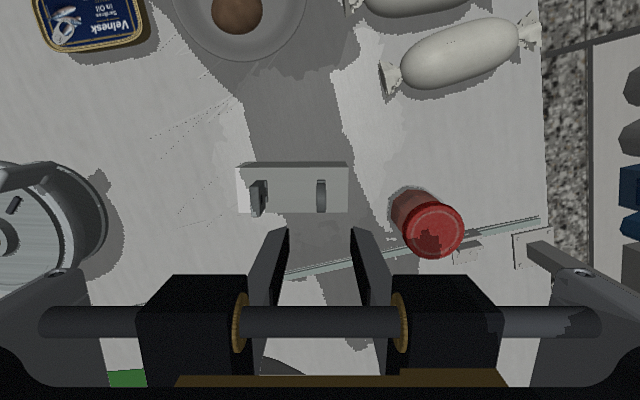

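The round bow is at pixel (321,195), midway between the fingers, and the square key is at (258,197). I'll descend part way and trim.

Call:
{"api": "arm_command", "payload": {"deltas": [[0, 0, 0, 0, 0, -0.03, 0.15], [0, 0, 0, 0, 0, -0.06, 0.15], [0, 0, 0, 0, 0, -0.075, 0.15], [0, 0, 0, 0, 0, -0.075, 0.15], [0, 0, 0, 0, 0, -0.075, 0.15]]}}

```text
time: 8.88
tcp_pos: [632.7, 230.3, 110.1]
tool_rot: [3.141, 0.001, 2.9]
wrist_force: [0.1, -0.0, 0.4]
grip_width: 40.2
grip_force: 0.0
```

Call:
{"api": "arm_command", "payload": {"deltas": [[0, 0, 0, -0.0018, 0.0013, -0.02, 0.15], [0, 0, 0, -0.0018, 0.0013, -0.035, 0.15], [0, 0, 0, -0.0018, 0.0013, -0.046, 0.15], [0, 0, 0, -0.0018, 0.0013, -0.046, 0.3], [0, 0, 0, -0.0018, 0.0013, -0.046, 1], [0, 0, 0, -0.0018, 0.0013, -0.046, 1], [0, 0, 0, -0.0018, 0.0013, -0.046, 1], [0, 0, 0, -0.0018, 0.0013, -0.046, 1], [0, 0, 0, -0.0018, 0.0013, -0.046, 1], [0, 0, 0, -0.0018, 0.0013, -0.046, 1], [0, 0, 0, -0.0018, 0.0013, -0.046, 1]], "newtons": 45}}

```text
time: 9.8
tcp_pos: [630.4, 232.4, 63.2]
tool_rot: [3.141, 0.001, 2.902]
wrist_force: [-1.2, -1.0, 7.7]
grip_width: 8.3
grip_force: 45.0
```

Call:
{"api": "arm_command", "payload": {"deltas": [[0, 0, 0, 0, 0, 0.01, 1], [0, 0, 0, 0, 0, 0.03, 1], [0, 0, 0, 0, 0, 0.06, 1], [0, 0, 0, 0, 0, 0.1, 1], [0, 0, 0, 0, 0, 0.14, 1], [0, 0, 0, 0, 0, 0.14, 1], [0, 0, 0, 0, 0, 0.14, 1]]}}

```text
time: 10.38
tcp_pos: [631.0, 232.6, 205.5]
tool_rot: [3.138, 0.003, 2.902]
wrist_force: [0.4, -0.3, -1.4]
grip_width: 8.7
grip_force: 45.0
```

```bash
python3 - <<'E'
from h import *
s=arm.get_state();print(s["tcp_pos"],s["tool_rot"],s["grip_width"],s["grip_force"],s["wrist_force"],s["qpos"][6])
im=vision.get_image("wrist");cv2.imwrite("pics/g.png",im["frame"]);P=cloud(im);t=s["tcp_pos"]
for r in nets.silhouettes("round_key","wrist")[:2]:
    q=P[r["region"]];q=q[~np.isnan(q[:,0])];print(r["score"],r["at"],len(q),np.median(q,0)-t,np.percentile(q,[2,98],axis=0)-t)
E
```

```text
[631.03253781 232.55972035 205.46283832] [3.13841702e+00 3.00129940e-03 2.90167313e+00] 8.748590978051991 44.999805092811584 [ 0.41693606 -0.3156114  -1.41597262] 1.125929023510202
0.67 [250.2, 322.3] 955 [-6.73983696  1.56192267 23.45585068] [[-14.34403969  -4.52056993 -33.17507223]
 [  9.5943156    6.74948317  27.21240139]]
0.47 [217.2, 46.3] 11893 [ -39.62139992 -293.90075592 -137.12211447] [[-104.81532558 -369.64148405 -201.13481253]
 [  19.14127425 -258.92699968 -103.47072941]]
```

View pics/g.png

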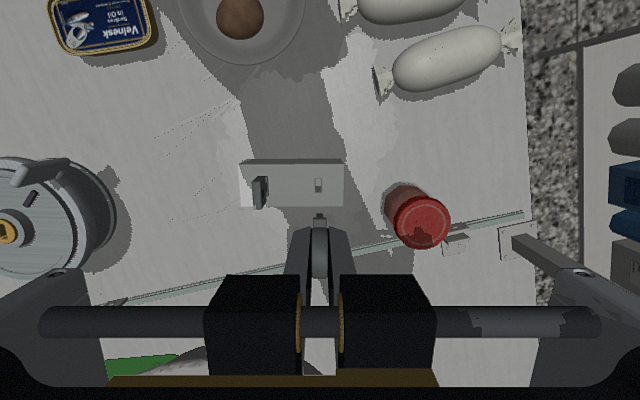

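```bash
python3 - <<'E'
from h import *
s=arm.get_state();im=vision.get_image("wrist");P=cloud(im)
r=nets.silhouettes("round_key","wrist")[0];q=P[cv2.erode(r["region"].astype(np.uint8),np.ones((1,1)))>0];q=q[~np.isnan(q[:,0])]
M=R.from_euler('xyz',s["tool_rot"]).as_matrix();L=(q-s["tcp_pos"])@M
for a in range(-28,50,5):
    k=L[(L[:,2]>=a)&(L[:,2]<a+5)&(abs(L[:,1])<20)]
    if len(k)>2: print(a,len(k),"x",np.round(np.percentile(k[:,0],[5,50,95]),1),"y",np.round(np.percentile(k[:,1],[5,50,95]),1))
E
```

```text
-28 500 x [-8.2  1.6  9. ] y [-3.8 -0.   3.9]
-23 176 x [-12.2  11.1  13.3] y [-3.8 -0.   3.9]
-18 73 x [12.9 13.7 14.4] y [-3.1  0.6  4. ]
-13 36 x [13.6 14.2 14.7] y [-3.5  0.3  4. ]
-8 11 x [12.8 13.2 13.6] y [-2.1  0.6  3.6]
12 105 x [ 6.5  9.3 11.7] y [-3.4 -0.   3.9]
27 4 x [6.6 6.7 7.1] y [-0.7  0.3  1.9]
32 10 x [6.3 6.4 6.7] y [-1.2  0.3  1.4]
37 3 x [6.6 6.7 6.7] y [0.  0.7 1.4]
```

Call:
{"api": "arm_command", "payload": {"deltas": [[0, 0, -0.01, -0.004, -0.034, 0, 1], [0, 0, -0.02, -0.008, -0.07, 0, 1], [0, 0, -0.03, -0.013, -0.11, 0, 1], [0, 0, -0.04, -0.018, -0.15, 0, 1], [0, 0, -0.057, -0.023, -0.19, 0, 1], [0, 0, -0.057, -0.028, -0.23, 0, 1], [0, 0, -0.057, -0.033, -0.27, 0, 1], [0, 0, -0.057, -0.037, -0.31, 0, 1], [0, 0, -0.057, -0.0404, -0.339, -0.02, 1], [0, 0, -0.057, -0.0404, -0.339, -0.055, 1], [0, 0, -0.057, -0.0404, -0.339, -0.055, 1], [0, 0, -0.057, -0.0404, -0.339, -0.055, 1]]}}

```text
time: 11.58
tcp_pos: [588.2, -106.7, 145.8]
tool_rot: [-3.14, -0.004, 2.844]
wrist_force: [0.6, 0.3, -0.3]
grip_width: 8.7
grip_force: 45.0
```

```bash
python3 - <<'E'
from h import *
im=vision.get_image("wrist");s=arm.get_state();print(s["tcp_pos"],s["tool_rot"],s["grip_width"],s["wrist_force"],s["qpos"])
cv2.imwrite("pics/i.png",cv2.resize(im["frame"][150:290,230:410],None,fx=4,fy=4,interpolation=2))
f=im["frame"].astype(int);P=cloud(im);b=(f[...,2]-f[...,0]>50)&(np.hypot(P[...,0]-590.6,P[...,1]+106.4)<16)
q=plane(im,82,b);print(len(q),cv2.minEnclosingCircle(q.astype(np.float32)))
D=np.hypot(P[...,0]-590.6,P[...,1]+106.4);q=P[(D<25)&(P[...,2]>76)&(P[...,2]<81.0)];print(len(q),q[:,:2].min(0),q[:,:2].max(0))
E
```

```text
[ 589.32261609 -106.30494121  147.27864267] [-3.14075192e+00 -1.81852873e-03  2.84508384e+00] 8.385829916088142 [ 0.57666544 -0.44352286 -1.05045944] [-0.42456415  0.43412097  0.64375873  1.87204041 -0.31695274  0.94092275
  1.63880221]
504 ((590.0363159179688, -106.4454116821289), 13.604278564453125)
891 [ 569.57913669 -127.19320356] [607.80865222 -85.18322558]
```

View pics/i.png

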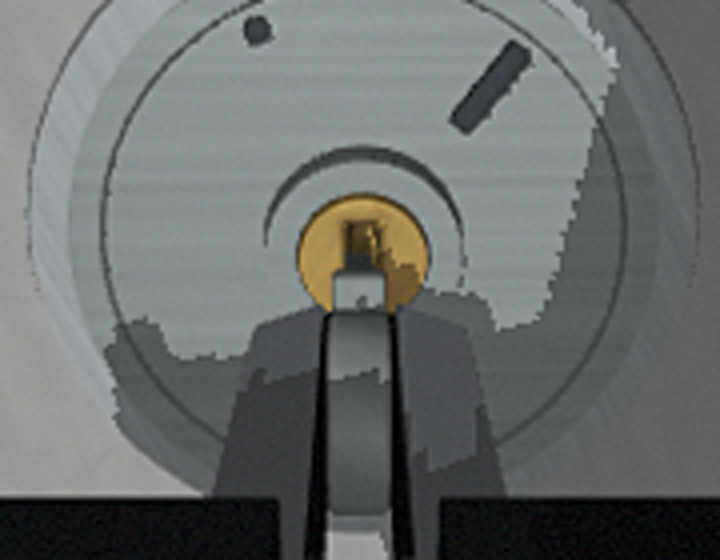

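The slot at crop (362,240) is upright in the picture, in line with the blade. I'll insert.

Call:
{"api": "arm_command", "payload": {"deltas": [[0, 0, 0, 0.0006, 0, 0, 1], [0, 0, 0, 0.0006, 0, -0.01, 1], [0, 0, 0, 0.0006, 0, -0.018, 1], [0, 0, 0, 0.0006, 0, -0.024, 1], [0, 0, 0, 0.0006, 0, -0.026, 1], [0, 0, 0, 0.0006, 0, -0.026, 1]], "newtons": 55}}

```text
time: 12.13
tcp_pos: [589.9, -106.6, 120.8]
tool_rot: [-3.141, -0.001, 2.845]
wrist_force: [-0.2, 0.2, -0.4]
grip_width: 8.7
grip_force: 55.0
```

Tip is 9 mm in with no side force. Pressing past the pins.

Call:
{"api": "arm_command", "payload": {"deltas": [[0, 0, 0, 0, 0, -0.004, 1], [0, 0, 0, 0, 0, -0.008, 1], [0, 0, 0, 0, 0, -0.012, 1], [0, 0, 0, 0, 0, -0.016, 1], [0, 0, 0, 0, 0, -0.019, 1], [0, 0, 0, 0, 0, -0.021, 1], [0, 0, 0, 0, 0, -0.021, 1], [0, 0, 0, 0, 0, -0.021, 1]]}}

```text
time: 12.8
tcp_pos: [590.5, -106.9, 100.2]
tool_rot: [-3.141, 0.001, 2.845]
wrist_force: [4.1, -1.2, -7.0]
grip_width: 8.6
grip_force: 55.0
```

Call:
{"api": "arm_command", "payload": {"deltas": [[0, 0, 0, 0, 0, -0.002, 1], [0, 0, 0, 0, 0, -0.004, 1], [0, 0, 0, 0, 0, -0.006, 1], [0, 0, 0, 0, 0, -0.006, 1], [0, 0, 0, 0, 0, -0.006, 1]]}}

```text
time: 13.22
tcp_pos: [592.5, -107.5, 98.3]
tool_rot: [3.139, 0.005, 2.844]
wrist_force: [-12.5, 3.2, 58.9]
grip_width: 8.6
grip_force: 55.0
```

```bash
python3 - <<'E'
from h import *
im=vision.get_image("wrist");s=arm.get_state();print(s["tcp_pos"],s["tool_rot"],s["grip_width"],s["grip_force"],s["wrist_force"],s["ft_torque"])
P=cloud(im);r=nets.silhouettes("round_key","wrist")[0];q=P[r["region"]];q=q[~np.isnan(q[:,0])];L=q-s["tcp_pos"];print(r["score"],len(q),np.percentile(q[:,2],[1,5,95,99]))
cv2.imwrite("pics/j.png",cv2.resize(im["frame"][150:290,230:410],None,fx=4,fy=4,interpolation=2))
E
```

```text
[ 592.48639632 -107.57336847   98.32952121] [3.13913282 0.00482764 2.84400793] 8.565496323464433 55.02065062522888 [-11.93130524   2.93560103  59.93356907] [ 0.50639409  2.95616206 -0.01562115]
0.84 966 [ 83.85707167  85.93646909 126.36818295 126.737764  ]
```

View pics/j.png

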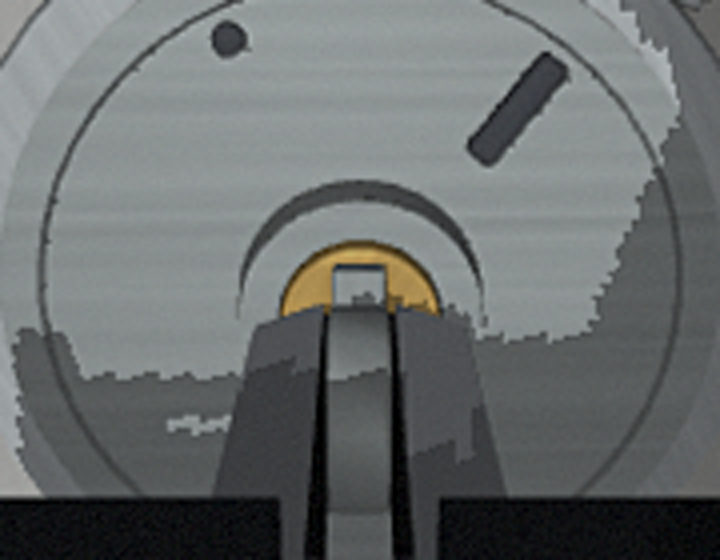

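The shoulder is on the plug face: the bow top is at 126.6 mm, which puts the shoulder at 81.6 mm, and the push met 59 N. I'll ease the push and turn clockwise.

Call:
{"api": "arm_command", "payload": {"deltas": [[0, 0, 0, 0, 0, 0.003, 1], [0, 0, 0, 0, 0, 0.0035, 1], [0, 0, -0.1, 0, 0, 0.0035, 1], [0, 0, -0.2, 0, 0, 0.0035, 1], [0, 0, -0.3, 0, 0, 0.0035, 1], [0, 0, -0.4, 0, 0, 0.0035, 1], [0, 0, -0.4, 0, 0, 0.0035, 1]], "newtons": 60}}

```text
time: 13.9
tcp_pos: [591.5, -107.9, 98.9]
tool_rot: [3.141, 0.003, 2.437]
wrist_force: [2.5, -3.0, 13.4]
grip_width: 8.8
grip_force: 60.0
```

```bash
python3 - <<'E'
from h import *
s=arm.get_state();print(s["tcp_pos"],s["tool_rot"],s["grip_width"],s["grip_force"],s["wrist_force"],s["ft_torque"],s["qpos"])
E
```

```text
[ 591.52430843 -107.85830823   98.86223666] [3.14103170e+00 3.11847645e-03 2.43741232e+00] 8.758571775133039 60.00632286071777 [ 2.50484915 -2.99072149 13.35122588] [-1.02586701 -0.71100904  0.03654158] [-0.46231342  0.52670004  0.71163604  1.90910564 -0.44437281  0.86528228
  1.34333803]
```

Call:
{"api": "arm_command", "payload": {"deltas": [[0, 0, -0.11, -0.0003, 0.0005, 0, 1], [0, 0, -0.22, -0.0005, 0.001, 0, 1], [0, 0, -0.33, -0.0005, 0.001, 0, 1], [0, 0, -0.44, -0.0005, 0.001, 0, 1], [0, 0, -0.55, -0.0005, 0.001, 0, 1], [0, 0, -0.66, -0.0005, 0.001, 0, 1], [0, 0, -0.77, -0.0005, 0.001, 0, 1], [0, 0, -0.88, -0.0005, 0.001, 0, 1], [0, 0, -0.98, -0.0005, 0.001, 0, 1], [0, 0, -1.06, -0.0005, 0.001, 0, 1], [0, 0, -1.11, -0.0005, 0.001, 0, 1], [0, 0, -1.11, -0.0005, 0.001, 0, 1]]}}

```text
time: 14.9
tcp_pos: [589.6, -108.2, 98.8]
tool_rot: [3.14, 0.003, 1.33]
wrist_force: [-4.4, -7.3, 19.9]
grip_width: 8.8
grip_force: 60.0
```

```bash
python3 - <<'E'
from h import *
s=arm.get_state();print(s["tcp_pos"],s["tool_rot"],s["grip_width"],s["grip_force"],s["wrist_force"],s["ft_torque"],s["qpos"])
E
```

```text
[ 589.64248483 -108.2151126    98.79784495] [3.14026157e+00 2.86684319e-03 1.32962993e+00] 8.84386094004852 60.01260459423065 [-4.3618489  -7.31022812 19.90861429] [-2.36331991  1.41409189  0.05790009] [-0.63759443  0.65118945  0.99654141  1.92010087 -0.67340475  0.94768888
  0.44407768]
```

Call:
{"api": "arm_command", "payload": {"deltas": [[0, 0, -0.05, 0.0003, 0.0008, 0, 1], [0, 0, -0.1, 0.0003, 0.0008, 0, 1], [0, 0, -0.1, 0.0003, 0.0008, 0, 1], [0, 0, -0.1, 0.0003, 0.0008, 0, 1]]}}

```text
time: 15.23
tcp_pos: [589.7, -107.7, 98.8]
tool_rot: [3.14, 0.003, 1.233]
wrist_force: [-5.6, -9.3, 18.7]
grip_width: 8.7
grip_force: 60.0
```

```bash
python3 - <<'E'
from h import *
im=vision.get_image("wrist");s=arm.get_state();print(s["tcp_pos"],s["tool_rot"],s["grip_width"],s["grip_force"],s["wrist_force"],s["ft_torque"])
P=cloud(im);r=nets.silhouettes("round_key","wrist")[0];q=P[r["region"]];q=q[~np.isnan(q[:,0])]
print(r["score"],np.percentile(q[:,2],[1,5,95,99]))
M=R.from_euler('xyz',s["tool_rot"]).as_matrix();L=(q-s["tcp_pos"])@M
for a in range(-28,20,5):
    k=L[(L[:,2]>=a)&(L[:,2]<a+5)&(abs(L[:,1])<14)]
    if len(k)>2: print(a,len(k),"x",np.round(np.percentile(k[:,0],[5,50,95]),1),"y",np.round(np.percentile(k[:,1],[5,50,95]),1))
k=L[L[:,2]<-22]; print(cv2.minAreaRect(k[:,:2].astype(np.float32)))
m=(np.hypot(P[...,0]-590.6,P[...,1]+106.4)>70)&(np.hypot(P[...,0]-590.6,P[...,1]+106.4)<100)&(P[...,2]>97)&(P[...,2]<110);t=P[m].mean(0);print("tab",m.sum(),np.degrees(np.arctan2(t[1]+106.4,t[0]-590.6)))
cv2.imwrite("pics/l.png",im["frame"])
E
```

```text
[ 589.74743363 -107.71203813   98.86431684] [3.14001229e+00 2.77882515e-03 1.23294494e+00] 8.848026148267024 60.00913918018341 [-5.6182584  -9.13443259 19.587516  ] [-2.91375476  1.63003252  0.0618477 ]
0.88 [ 84.75568868  86.39209564 126.66332199 127.25237362]
-28 530 x [-7.1  4.1 11.3] y [-3.4  0.9  4.7]
-23 150 x [-10.9  13.4  15.2] y [-3.4  0.4  4.3]
-18 77 x [14.8 15.6 16.4] y [-3.1  0.4  4.3]
-13 22 x [15.1 15.6 16.2] y [-2.5  1.   3.9]
7 47 x [ 8.2 10.9 13.1] y [-2.9  0.4  4.4]
12 88 x [ 8.  11.5 13.5] y [-3.5  1.1  5.1]
((2.2618494033813477, 0.438884973526001), (8.739646911621094, 23.518564224243164), 89.78053283691406)
tab 768 124.50302970757869
```

View pics/l.png

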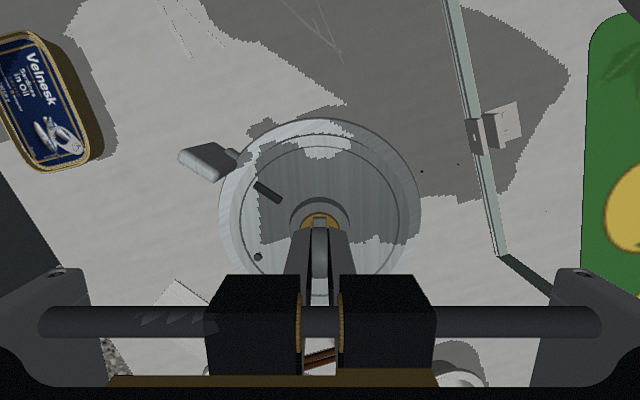

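Call:
{"api": "arm_command", "payload": {"deltas": [[0, 0, -0.05, -0.0004, -0.0008, 0, 1], [0, 0, -0.1, -0.0004, -0.0008, 0, 1], [0, 0, -0.1, -0.0004, -0.0008, 0, 1], [0, 0, -0.1, -0.0004, -0.0008, 0, 1]]}}

```text
time: 15.67
tcp_pos: [589.6, -107.8, 98.8]
tool_rot: [3.14, 0.002, 1.134]
wrist_force: [-4.3, -6.2, 19.3]
grip_width: 8.4
grip_force: 60.1
```

```bash
python3 - <<'E'
from h import *
s=arm.get_state();print(s["tcp_pos"],s["tool_rot"],s["grip_width"],s["grip_force"],s["wrist_force"],s["ft_torque"])
im=vision.get_image("wrist");P=cloud(im);r=nets.silhouettes("round_key","wrist")[0];q=P[r["region"]];q=q[~np.isnan(q[:,0])]
M=R.from_euler('xyz',s["tool_rot"]).as_matrix();L=(q-s["tcp_pos"])@M;k=L[L[:,2]<-22]; print(cv2.minAreaRect(k[:,:2].astype(np.float32)),np.percentile(q[:,2],98))
E
```

```text
[ 589.57876468 -107.75550147   98.8402764 ] [3.14006005e+00 1.90332485e-03 1.13365298e+00] 8.43437376242413 60.114866495132446 [-4.27710617 -6.23106475 19.28208994] [-1.96402479  1.43221168  0.44218601]
((2.1029443740844727, 0.44238758087158203), (8.685855865478516, 23.0910701751709), 89.20516967773438) 127.0524529476506
```

The moment has risen to 0.44 N m, so the plug is at its stop. The key is home and gripped at 60 N, so I'm handing in.

```bash
python3 -c "
from cell import order
print(order.close_job())"
```

```text
the job is handed in; nothing more can be done
None
```

The job is handed in, with no verdict reported back: the ring is locked at the bar mark, and the round key is home, turned to its stop and still gripped at 60 N.

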